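# Hold the V-block against the sprung stop for clamping

### The job

Pick up the steel V-block and set it, V upward, on the bed of the clamping fixture at the flared open end of its channel, then slide it along the channel under the clamp bridge against the spring-loaded stop. Press it with about 12 newtons, so that the yellow pointer bar stands in the green band, and finish while still holding it pressed so, flat on the bed, for a colleague to tighten the clamp screw. Never drive the stop to the end of its travel, and leave the other things where they are.

Things in the scene. Friction and masses are not known exactly. Their poses are not given: they have to be found in the camera images.
- v_block: ground grey steel V-block, 41 (x) x 60 (y) x 34 (z) mm, about 0.42 kg, loose on the bench; origin at the centre of its underside, z up, the V groove runs along its own y (the 60 mm length) and opens upward; to be gripped across its 41 mm width (x). Either end may lead.
- fixture: fixed clamping fixture, bed plate 96 (x) x 270 (y) x 12 (z) mm; origin at the centre of its underside, z up; bed top at z = 12. A channel runs along its y: open end at +y, sprung stop at -y; a part is slid in towards -y. Two guide rails, 45 mm apart inside, top at z = 22, from y = +50 to -100. Dark stop housing at y = -100 to -124, up to z = 42 mm.
- bridge (a point): centre of the underside of the fixed dark clamp bridge over the channel, at fixture (0, -30, 51) mm. The bar is 18 mm wide along y (y = -21 to -39), its top at z = 61, with a black screw knob on it up to z = 74; posts outside the rails at x = +-34 to +-47 mm. With the V-block pressed in by 15 mm, its rear 21 mm stand out of the bridge on the open side
- mouth (a point): point on the bed top in the open end, on the centre line, at fixture (0, +85, 12) mm; a V-block centred here stands clear of the bridge. From y = +50 to +86 the rails flare out from 45 to about 64 mm inside; from +86 to +135 the bed is bare
- stop_face (a point): centre of the front (+y) face of the spring-loaded steel stop pad (34 mm wide, 22 mm high, from z = 20 to 42 mm in the fixture); with the stop unpressed it lies at fixture (0, -45, 29) mm; moves to -y when pressed; axes as the fixture's
- plunger (a joint): travel of the stop, m: 0 unpressed, grows as it is pressed towards the fixture's -y, ends at 0.030. It is a plain spring of 800 N/m (12 N at 0.015). A yellow pointer bar on it passes over both rails; it stands over the green band on the rails from 0.010 to 0.020 and over the red band beyond
- screwdriver: red-handled screwdriver, 150 mm long, lying on the bench; leave alone; origin under its middle
- micrometer: outside micrometer, 101 mm long, lying on the bench; leave alone; origin under its middle
- loupe: black eye loupe, 34 mm across, 36 mm high; leave alone; origin under its middle
- eraser: eraser in a blue sleeve, 21 x 50 x 13 mm; leave alone; origin under its middle
- dropper_bottle: white dropper bottle with a red tip, 34 mm across, 97 mm high; leave alone; origin under its middle
- remote: pale remote control, 127 x 47 x 20 mm, lying on the bench; leave alone; origin under its middle

How it is judged:
On the way:
1. the V-block stands V upward on the bed in the open end of the channel, not yet under the bridge (y of v_block in the frame of fixture between 0.012 and 0.125 m and x of v_block in the frame of fixture between -0.015 and 0.015 m and z of v_block in the frame of fixture between 0.008 and 0.0165 m and angle between v_block's own z axis and vertical below 0.15 rad), for 0.2 s.
At the end, for the whole second after the job is handed in: V-block V upward, flat on the bed (3 mm, 0.08 rad), in line with the channel (6 mm, 0.1 rad), its front end on the stop; stop pressed in 10 to 20 mm (8 to 16 N, pointer in the green band) and at rest; fingers still press or grip the block with over 4 N (value of joint plunger between 0.01 and 0.02 m and y of v_block in the frame of stop_face between 0.0265 and 0.0335 m and x of v_block in the frame of fixture between -0.006 and 0.006 m and z of v_block in the frame of fixture between 0.009 and 0.015 m and angle between v_block's own z axis and vertical below 0.08 rad and angle between the y axis of v_block and the y axis of fixture, either way round below 0.1 rad and contact force between the fingers and v_block above 4 N and linear speed of v_block below 0.01 m/s); the arm keeps its last pose, push and grip.
It fails at once if the stop is driven to the end of its travel (more than 27 mm) (value of joint plunger above 0.027 m).
It fails at once if another thing on the bench is shifted by more than 20 mm (distance of any of screwdriver, micrometer, loupe, eraser, dropper_bottle, remote from where it was at the start of the episode above 0.02 m).
It also fails if it takes over 58 s, if anything falls off the work surface, if the arm or the gripper's body presses on something with over 40 N, if the wrist force passes 120 N, or if a joint passes its speed limit or range.

### The arm

A 6-joint arm with a two-finger parallel gripper is mounted at the origin on a cart in front of the work surface, level with it; the furniture and walls round the work are solid. World frame = base frame: x ahead of the robot, y to its left, z up, the work surface at z = 0. Lengths are in m, angles in rad, forces in N, time in s.
With the tool pointing down it reaches from about 0.25 to 0.725 m from the base axis. Payload 4 kg.
Tool frame: the origin (TCP) lies between the finger pads; the fingertips stand 8 mm ahead of it and the grasp point (between the pads) lies 11 mm behind it; z points along the fingers, y is the line along which they close (so a half turn about z gives the same grasp; the last joint's range is limited). The gripper opens to 85 mm and grips with 20 to 120 N. Pads are 22 mm wide; open, the fingers measure 114 mm over their backs; the gripper's body (76 mm by 85 mm) begins 54 mm behind the grasp point. The pads swing forward as they close: fully open they stand 13 mm farther back than shut.
Start: joints at [1.306, 0.241, 0.005, 1.335, 0, 1.571], TCP at [0.131, 0.483, 0.239] pointing down, gripper open.
Joint ranges: [-2.72, 2.72], [-1.05, 1.87], [-1.09, 1.28], [-1.99, 2.15], [-1.42, 1.44], [-3.14, 3.14]. Speed limits (rad/s): [2.79, 2.79, 3.14, 3.14, 3.14, 3.14].

### API

Orientations are given as a unit quaternion [w, x, y, z].
In Python, from bench import bot, vision, job_done gives the robot as it stands.
- The arm moves only by the tool move_arm, never from a script. Its argument "series" is a list of rows, each a list of 2 entries, a list of its own where there are three numbers: the shift along the tool's x, y, z in cm, then the turn, a rotation vector about the tool's x, y, z in degrees. A call has 1 to 8 rows; each row shifts and turns the commanded pose from where the row before left it, along the tool's axes as they then stand; what a row does not reach is not made up. A row lasts 1/10 s, in which the tool goes at most 50 mm and 8.59 degrees, less where a joint would pass 70% of its speed; a pose out of reach is approached as far as the arm can. A call is refused whole if a number of a shift passes 5 or a number of a turn 8.59, either way. A call with a gripper value outside its range is refused whole. "jaw" is the opening, from 0 (shut) to 1 (fully open), set as the call begins (left out, the last holds). The fingers move at their own pace and stop on an object; "grip_force" is the grip in N (left out, the last holds). Time passes only in rows, so rows that do not move let the fingers close. It gives the time, the measured TCP pose, the force, the opening and the grip force at its end, in the units of the state.
- bot.read_state(): the state, without advancing time (a new reading comes with each control period).
- vision.camera(name): name is "scene" or "top" or "wrist"; returns the picture (480x640x3 uint8, red, green, blue); there is no depth.
- vision.camera_info(name): a dict with "vertical_fov" (degrees; the focal length in pixels is half the picture's height over the tangent of half this angle, whatever the lens; pixels are square), "cx", "cy" (the principal point, pixels), "R" (3x3) and "t" (3): a world point X has camera coordinates R X + t. Camera axes: x right, y down, z forward; pixel columns grow to the right and rows downward; lengths in m; the calibration is good to about 2 mm. The wrist camera is an equidistant fisheye: a pixel r from the principal point sees the ray r / f radians off the axis. A picture is of the moment at which its call begins: read the wrist's pose just before it. camera_info takes no time and is no camera call; for the wrist camera it gives the pose at the moment of the call.
- job_done(): hands the job in; it is judged then, once.
The state is a dict: "t": time; "q": joint angles; "joint_vel": joint speeds; "tau": joint torques, N m; "ee_pos": TCP position; "ee_rot": TCP orientation; "ft_force": force on the tool from outside, world axes, zero at the start; "torque": the same for the moment, N m; "finger_gap": finger opening in m; "gripper_force": force on a finger pad.
Only numpy, scipy, OpenCV 4.12 (cv2) and the standard library are available. Lean on these libraries where they do the work, as an engineer would, in place of code of your own. Each camera call takes 0.05 s, during which the arm holds its last target. There are 200 camera calls.

## Working session

There is one attempt and no reset: what is moved stays moved. The work goes in short steps, Python scripts to look and compute and a tool call to move; the robot and the scene stay as the last step left them, time stands still between calls to the robot, and variables do not carry over. Pictures are saved under pics/ and viewed, at most 10 in all, crops included, and the job is handed in when it is done.

Besides the shell and the picture viewer there is one more tool, called after "Call:" by a JSON object that holds its "name" and its "arguments", one argument or row to a line. move_arm: Moves the arm, as the interface text tells. Its arguments: {"type":"object","properties":{"series":{"type":"array","items":{"type":"array"}},"jaw":{"type":"number"},"grip_force":{"type":"number"}},"required":["series"]}

```bash
mkdir -p pics
python3 - <<'E'
from bench import bot, vision
import cv2
s=bot.read_state(); print({k:(v if not hasattr(v,'tolist') else v.tolist()) for k,v in s.items()})
for n in ["top","scene"]:
    cv2.imwrite(f"pics/{n}0.png",cv2.cvtColor(vision.camera(n),cv2.COLOR_RGB2BGR)); print(vision.camera_info(n))
E
```

```text
{'t': 0.0, 'q': [1.3059768797246898, 0.2414327553179162, 0.0037461526590350414, 1.3352027199880683, 1.548372493968078e-05, 1.5707848592030957], 'joint_vel': [-0.0015990988111820896, 0.0004494724969282286, -0.0005722409858390056, 0.0007816346950264983, -0.0003213060024011221, 0.0004575726496773376], 'tau': [-0.000816217561805388, -37.23138928413391, 25.24074912071228, 0.016942298971116543, -3.480603368188895e-05, -6.913712695677532e-06], 'ee_pos': [0.13070440692679727, 0.48198594226561353, 0.238411431491563], 'ee_rot': [-0.00014584196450532287, 0.13201740609051316, 0.9912468457814566, -0.0010363144151654675], 'ft_force': [-0.1410220769092099, 0.20574661076201428, -0.2073831726838137], 'torque': [-0.017886399693085975, -0.0023598192051957068, -0.01321661951689211], 'gripper_force': 0.0, 'finger_gap': 0.08507131243469686}
{'vertical_fov': 48.2245273820346, 'cx': 315.3327867312944, 'cy': 240.29594213222344, 'R': array([[-0.0240243 , -0.99970791, -0.00263246],
       [-0.98083677,  0.02407991, -0.1933375 ],
       [ 0.19334441, -0.00206278, -0.98112878]]), 't': array([0.07338574, 0.4853556 , 1.37142638])}
{'vertical_fov': 47.37931237734735, 'cx': 313.40114804871064, 'cy': 236.26046317745903, 'R': array([[-0.84477461, -0.53450386,  0.02571911],
       [-0.29062051,  0.41790347, -0.8607534 ],
       [ 0.44932791, -0.73461712, -0.50837203]]), 't': array([0.42868833, 0.17340577, 1.50147449])}
```

View pics/top0.png

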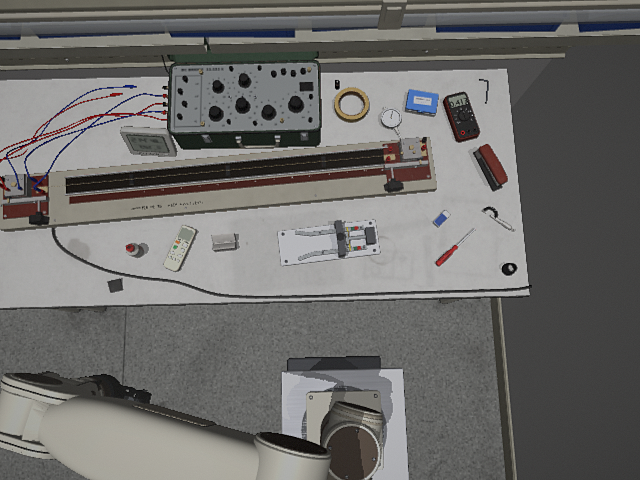

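View pics/scene0.png

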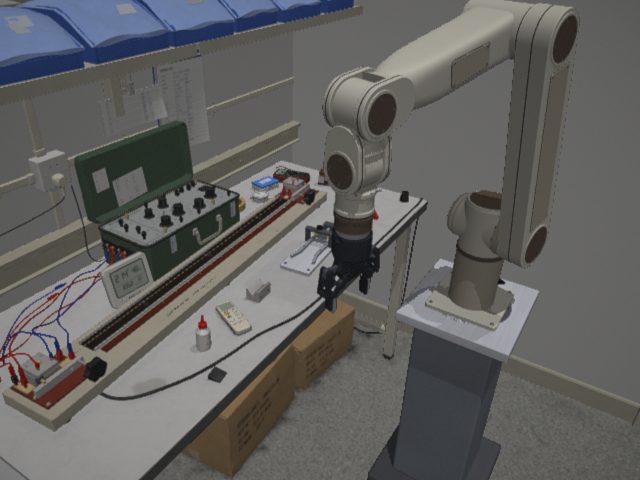

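The top view shows the V-block at about (225,242) and the fixture at (279–382, 220–265), with its open end to the left (+y world) and the stop housing to the right. The remote is at (180,248) and the bottle at (133,250). I'll enlarge that area and sort out the pixel-to-world code.

```bash
cat > h.py <<'E'
import numpy as np, cv2
from bench import bot, vision
from scipy.spatial.transform import Rotation as Ro
def K(i): f=240/np.tan(np.radians(i["vertical_fov"])/2); return f,i["cx"],i["cy"]
def ray(i,u,v,fish=False):
    f,cx,cy=K(i); d=np.array([(u-cx)/f,(v-cy)/f,1.])
    if fish:
        r=np.hypot(d[0],d[1]); d=np.array([d[0]/r*np.sin(r),d[1]/r*np.sin(r),np.cos(r)])
    return i["R"].T@d, -i["R"].T@i["t"]
def onz(i,u,v,z,fish=False):
    d,c=ray(i,u,v,fish); return c+d*(z-c[2])/d[2]
def proj(i,X,fish=False):
    f,cx,cy=K(i); p=np.atleast_2d(X)@i["R"].T+i["t"]
    if fish:
        r=np.hypot(p[:,0],p[:,1]); th=np.arctan2(r,p[:,2]); k=th/np.maximum(r,1e-9)
        return np.c_[cx+f*k*p[:,0],cy+f*k*p[:,1]]
    return np.c_[cx+f*p[:,0]/p[:,2],cy+f*p[:,1]/p[:,2]]
E
python3 - <<'E'
from h import *
im=cv2.imread("pics/top0.png"); c=im[205:285,200:400]
cv2.imwrite("pics/top0c.png",cv2.resize(c,None,fx=4,fy=4,interpolation=cv2.INTER_CUBIC))
i=vision.camera_info("top")
for p in [(279,233),(378,219),(382,253),(283,266)]: print(onz(i,*p,.012))
for p in [(212,236),(236,233),(239,247),(215,250)]: print(onz(i,*p,.034))
E
```

```text
[0.51663993 0.15986136 0.012     ]
[ 0.5491045  -0.11120543  0.012     ]
[ 0.45461454 -0.11760372  0.012     ]
[0.42570112 0.15009908 0.012     ]
[0.50815674 0.33784003 0.034     ]
[0.51478848 0.27361597 0.034     ]
[0.4764299  0.26544194 0.034     ]
[0.46986985 0.32934363 0.034     ]
```

View pics/top0c.png

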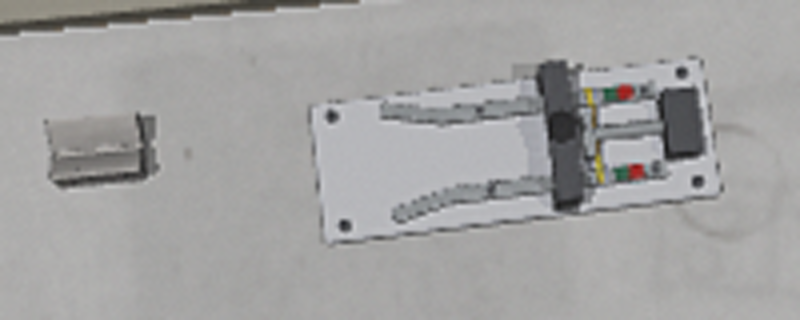

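```bash
cat >> h.py <<'E'
def T():
    s=bot.read_state(); q=s["ee_rot"]; return np.array(s["ee_pos"]),Ro.from_quat([q[1],q[2],q[3],q[0]])
def goal_R(yaw): # tool y at world angle yaw, tool z down
    y=np.array([np.cos(yaw),np.sin(yaw),0]); z=np.array([0,0,-1.]); return Ro.from_matrix(np.c_[np.cross(y,z),y,z])
def plan(p1,yaw,n,start=None):
    p,R=start or T(); p1=np.array(p1,float); G=goal_R(yaw); rv=(R.inv()*G).as_rotvec()
    P,C=p.copy(),R; 
    for k in range(1,n+1):
        tgt=p+(p1-p)*k/n; sh=np.round(C.inv().apply(tgt-P)*100,2); tn=np.round(np.degrees(rv/n),2)
        P=P+C.apply(sh/100); C=C*Ro.from_rotvec(np.radians(tn)); print([sh.tolist(),tn.tolist()],end=',')
    print()
    return P,C
E
python3 - <<'E'
from h import *
st=plan([.45,.26,.27],np.radians(6.6),16)
E
```

```text
[[-2.29, -0.82, -0.2], [-0.01, 0.0, 4.26]],[[-2.34, -0.64, -0.19], [-0.01, 0.0, 4.26]],[[-2.39, -0.47, -0.2], [-0.01, 0.0, 4.26]],[[-2.41, -0.29, -0.19], [-0.01, 0.0, 4.26]],[[-2.43, -0.11, -0.2], [-0.01, 0.0, 4.26]],[[-2.43, 0.07, -0.19], [-0.01, 0.0, 4.26]],[[-2.42, 0.25, -0.2], [-0.01, 0.0, 4.26]],[[-2.39, 0.43, -0.19], [-0.01, 0.0, 4.26]],[[-2.35, 0.6, -0.2], [-0.01, 0.0, 4.26]],[[-2.31, 0.78, -0.2], [-0.01, 0.0, 4.26]],[[-2.24, 0.95, -0.19], [-0.01, 0.0, 4.26]],[[-2.16, 1.11, -0.2], [-0.01, 0.0, 4.26]],[[-2.07, 1.27, -0.19], [-0.01, 0.0, 4.26]],[[-1.97, 1.42, -0.2], [-0.01, 0.0, 4.26]],[[-1.87, 1.56, -0.19], [-0.01, 0.0, 4.26]],[[-1.74, 1.7, -0.19], [-0.01, 0.0, 4.26]],
```

Call:
{"name": "move_arm", "arguments": {
  "series": [
    [[-2.3, -0.8, -0.2], [0, 0, 4.3]],
    [[-2.3, -0.6, -0.2], [0, 0, 4.3]],
    [[-2.4, -0.5, -0.2], [0, 0, 4.3]],
    [[-2.4, -0.3, -0.2], [0, 0, 4.3]],
    [[-2.4, -0.1, -0.2], [0, 0, 4.3]],
    [[-2.4, 0.1, -0.2], [0, 0, 4.3]],
    [[-2.4, 0.3, -0.2], [0, 0, 4.3]],
    [[-2.4, 0.4, -0.2], [0, 0, 4.3]]
  ]
}}

```text
t: 0.9
ee_pos: [0.2903, 0.3716, 0.2549]
ee_rot: [-0.0, 0.421, 0.907, -0.0]
ft_force: [0.2, 0.2, 0.9]
finger_gap: 0.0852
gripper_force: 0.0
```

Call:
{"name": "move_arm", "arguments": {
  "series": [
    [[-2.4, 0.6, -0.2], [0, 0, 4.2]],
    [[-2.3, 0.8, -0.2], [0, 0, 4.2]],
    [[-2.2, 1, -0.2], [0, 0, 4.2]],
    [[-2.2, 1.1, -0.2], [0, 0, 4.2]],
    [[-2.1, 1.3, -0.2], [0, 0, 4.2]],
    [[-2, 1.4, -0.2], [0, 0, 4.2]],
    [[-1.9, 1.6, -0.2], [0, 0, 4.2]],
    [[-1.7, 1.7, -0.2], [0, 0, 4.2]]
  ]
}}

```text
t: 1.7
ee_pos: [0.4512, 0.2598, 0.2709]
ee_rot: [-0.0, 0.665, 0.747, -0.001]
ft_force: [0.2, 0.9, 0.3]
finger_gap: 0.0857
gripper_force: 0.0
```

Call:
{"name": "move_arm", "arguments": {
  "series": [
    [[0, 0, 0], [0, 0, 0]],
    [[0, 0, 0], [0, 0, 0]],
    [[0, 0, 0], [0, 0, 0]]
  ]
}}

```text
t: 2.0
ee_pos: [0.4499, 0.2609, 0.2709]
ee_rot: [-0.0, 0.663, 0.748, -0.001]
ft_force: [0.2, 0.1, 0.2]
finger_gap: 0.0858
gripper_force: 0.0
```

Run:
```python
from h import *
import pickle
p,R=T(); print(p,R.as_matrix().round(3)); i=vision.camera_info("wrist"); im=cv2.cvtColor(vision.camera("wrist"),cv2.COLOR_RGB2BGR)
cv2.imwrite("pics/w1.png",im); pickle.dump(i,open("w1.pkl","wb")); print(i)
```

```text
[0.44986687 0.26093498 0.27090118] [[-0.12   0.993 -0.001]
 [ 0.993  0.12  -0.   ]
 [-0.    -0.001 -1.   ]]
{'vertical_fov': 65.70646984690485, 'cx': 324.32268333867677, 'cy': 241.71590473772196, 'R': array([[ 9.92804906e-01,  1.19739154e-01, -9.76814214e-04],
       [ 1.15893990e-01, -9.58807478e-01,  2.59339168e-01],
       [ 3.01164756e-02, -2.57586405e-01, -9.65785816e-01]]), 't': array([-0.47683864,  0.15548108,  0.46153211])}
```

View pics/w1.png

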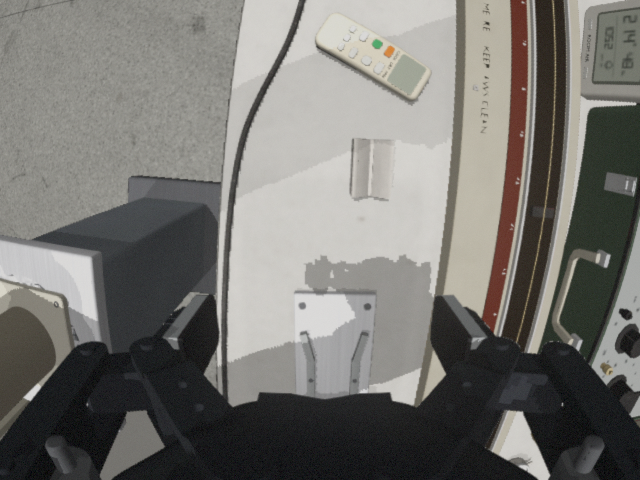

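The wrist view shows the V-block V-up at about (372,168) with its groove running along the image vertical. The fixture's open end is at (294–376, 292) and the remote at (374,55). I'll zoom in to read the corners.

Run:
```python
from h import *
im=cv2.imread("pics/w1.png"); o=np.zeros((560,800,3),np.uint8)
o[:,:490]=cv2.resize(im[130:210,340:410],(490,560),interpolation=cv2.INTER_CUBIC)
o[:360,500:800]=cv2.resize(im[285:405,285:385],(300,360),interpolation=cv2.INTER_CUBIC)
cv2.imwrite("pics/w1c.png",o)
```

```text
(no output)
```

View pics/w1c.png

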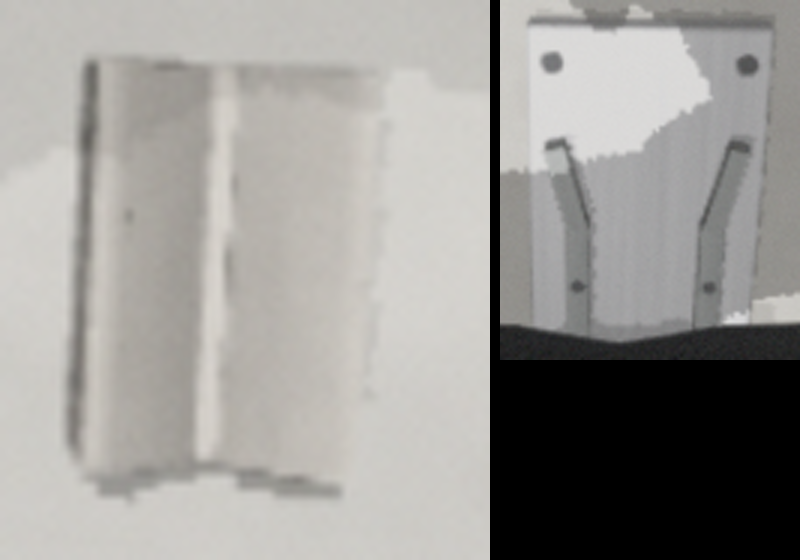

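Run:
```python
from h import *
import pickle
i=pickle.load(open("w1.pkl","rb"))
b=lambda x,y:((x+.5)/7-.5+340,(y+.5)/7-.5+130)
f=lambda x,y:((x-500+.5)/3-.5+285,(y+.5)/3-.5+285)
B=[onz(i,*b(*p),.034,True) for p in [(98,60),(383,75),(345,482),(83,472)]]
print(np.round(B,4), np.mean(B,0))
for a,c in [(0,1),(1,2),(3,2),(0,3)]: d=B[c]-B[a]; print(np.linalg.norm(d).round(4),np.degrees(np.arctan2(d[1],d[0])).round(1))
g=[onz(i,*b(*p),.034-.012,True) for p in [(222,75),(207,455)]]; d=g[0]-g[1]; print("groove",g,np.degrees(np.arctan2(d[1],d[0])))
F=[onz(i,*f(*p),.012,True) for p in [(530,25),(772,25),(552,62),(748,65),(531,320),(752,320),]]
F+=[onz(i,*f(*p),.022,True) for p in [(577,287),(709,288)]]
print(np.round(F,4))
for a,c in [(0,1),(2,3),(6,7),(4,0),(5,1)]: d=F[c]-F[a]; print(np.linalg.norm(d).round(4),np.degrees(np.arctan2(d[1],d[0])).round(1))
t=vision.camera_info("top"); q=lambda x,y:((x+.5)/4-.5+200,(y+.5)/4-.5+205)
tp=[onz(t,*q(*p),.012) for p in [(309,104),(704,57),(721,192),(324,243)]]
print(np.round(tp,4),np.mean(tp,0))
for a,c in [(0,1),(1,2),(3,2),(0,3)]: d=tp[c]-tp[a]; print(np.linalg.norm(d).round(4),np.degrees(np.arctan2(d[1],d[0])).round(1))
print("top-view block",[onz(t,*q(*p),.034).round(4) for p in [(45,120),(142,114),(146,175),(52,182)]])
```

```text
[[0.469  0.3347 0.034 ]
 [0.5098 0.3384 0.034 ]
 [0.5127 0.2792 0.034 ]
 [0.4746 0.2757 0.034 ]] [0.49152956 0.3070192  0.034     ]
0.0409 5.3
0.0593 -87.1
0.0383 5.3
0.0593 -84.6
groove [array([0.488257  , 0.33533449, 0.022     ]), array([0.49370374, 0.27902024, 0.022     ])] 95.5244873004104
[[0.4273 0.1557 0.012 ]
 [0.5194 0.1666 0.012 ]
 [0.4372 0.1412 0.012 ]
 [0.5129 0.1488 0.012 ]
 [0.4399 0.014  0.012 ]
 [0.536  0.025  0.012 ]
 [0.4576 0.0425 0.022 ]
 [0.5124 0.0482 0.022 ]]
0.0928 6.7
0.0761 5.7
0.0552 6.0
0.1423 95.1
0.1425 96.7
[[ 0.5234  0.1656  0.012 ]
 [ 0.5496 -0.1047  0.012 ]
 [ 0.4558 -0.1119  0.012 ]
 [ 0.4276  0.1565  0.012 ]] [0.48908605 0.02634751 0.012     ]
0.2716 -84.5
0.0941 -175.6
0.2699 -84.0
0.0963 -174.6
top-view block [array([0.512 , 0.3409, 0.034 ]), array([0.5145, 0.276 , 0.034 ]), array([0.4729, 0.2731, 0.034 ]), array([0.4697, 0.3357, 0.034 ])]
```

Run:
```python
from h import *
s=plan([.4892,.3319,.09],np.radians(5.3),8)
plan([.4892,.3319,.020],np.radians(5.3),5,s)
```

```text
[[0.82, 0.6, 2.26], [-0.01, 0.0, 0.2]],[[0.82, 0.59, 2.27], [-0.01, 0.0, 0.2]],[[0.82, 0.59, 2.26], [-0.01, 0.0, 0.2]],[[0.83, 0.59, 2.26], [-0.01, 0.0, 0.2]],[[0.83, 0.58, 2.27], [-0.01, 0.0, 0.2]],[[0.83, 0.58, 2.26], [-0.01, 0.0, 0.2]],[[0.83, 0.58, 2.26], [-0.01, 0.0, 0.2]],[[0.83, 0.58, 2.27], [-0.01, 0.0, 0.2]],
[[0.0, -0.0, 1.4], [0.01, 0.0, 0.0]],[[0.0, -0.0, 1.4], [0.01, 0.0, 0.0]],[[0.0, -0.0, 1.4], [0.01, 0.0, 0.0]],[[0.0, -0.0, 1.4], [0.01, 0.0, 0.0]],[[0.0, -0.0, 1.4], [0.01, 0.0, 0.0]],
```

Call:
{"name": "move_arm", "arguments": {
  "series": [
    [[0.83, 0.59, 2.26], [0, 0, 0.2]],
    [[0.83, 0.59, 2.26], [0, 0, 0.2]],
    [[0.83, 0.59, 2.26], [0, 0, 0.2]],
    [[0.83, 0.59, 2.26], [0, 0, 0.2]],
    [[0.83, 0.59, 2.26], [0, 0, 0.2]],
    [[0.83, 0.59, 2.26], [0, 0, 0.2]],
    [[0.83, 0.59, 2.26], [0, 0, 0.2]],
    [[0.83, 0.59, 2.26], [0, 0, 0.2]]
  ]
}}

```text
t: 2.85
ee_pos: [0.4897, 0.3329, 0.0897]
ee_rot: [-0.0, 0.673, 0.739, 0.0]
ft_force: [0.2, 0.7, -0.5]
finger_gap: 0.0855
gripper_force: 0.0
```

Call:
{"name": "move_arm", "arguments": {
  "series": [
    [[0, 0, 1.4], [0, 0, 0]],
    [[0, 0, 1.4], [0, 0, 0]],
    [[0, 0, 1.4], [0, 0, 0]],
    [[0, 0, 1.4], [0, 0, 0]],
    [[0, 0, 1.4], [0, 0, 0]],
    [[0, 0, 0], [0, 0, 0]],
    [[0, 0, 0], [0, 0, 0]]
  ]
}}

```text
t: 3.55
ee_pos: [0.49, 0.332, 0.0204]
ee_rot: [-0.0, 0.674, 0.739, -0.0]
ft_force: [1.5, 0.1, 0.1]
finger_gap: 0.0854
gripper_force: 0.0
```

Call:
{"name": "move_arm", "arguments": {
  "series": [
    [[0, 0, 0], [0, 0, 0]],
    [[0, 0, 0], [0, 0, 0]],
    [[0, 0, 0], [0, 0, 0]],
    [[0, 0, 0], [0, 0, 0]],
    [[0, 0, 0], [0, 0, 0]],
    [[0, 0, 0], [0, 0, 0]],
    [[0, 0, 0], [0, 0, 0]],
    [[0, 0, 0], [0, 0, 0]]
  ],
  "jaw": 0,
  "grip_force": 80
}}

```text
t: 4.35
ee_pos: [0.491, 0.3323, 0.0216]
ee_rot: [0.0, 0.674, 0.739, 0.001]
ft_force: [-1.2, 0.3, 7.0]
finger_gap: 0.0387
gripper_force: 81.7
```

Call:
{"name": "move_arm", "arguments": {
  "series": [
    [[0, 0, -0.5], [0, 0, 0]],
    [[0, 0, -1], [0, 0, 0]],
    [[0, 0, -1.5], [0, 0, 0]],
    [[0, 0, -1.5], [0, 0, 0]],
    [[0, 0, -1.5], [0, 0, 0]],
    [[0, 0, -0.5], [0, 0, 0]],
    [[0, 0, 0], [0, 0, 0]],
    [[0, 0, 0], [0, 0, 0]]
  ]
}}

```text
t: 5.15
ee_pos: [0.4898, 0.3313, 0.0846]
ee_rot: [-0.0, 0.674, 0.739, -0.001]
ft_force: [-0.8, -0.8, -5.7]
finger_gap: 0.0382
gripper_force: 81.1
```

Run:
```python
from h import *
im=cv2.cvtColor(vision.camera("wrist"),cv2.COLOR_RGB2BGR); s=cv2.cvtColor(vision.camera("scene"),cv2.COLOR_RGB2BGR)
o=np.zeros((600,800,3),np.uint8); o[:360,:480]=cv2.resize(im,(480,360)); x=s[230:350,220:380]; o[:240,480:]=cv2.resize(x,(320,240),interpolation=cv2.INTER_CUBIC)
o[360:]=0; o[250:600,480:]=cv2.resize(im[250:425,240:400],(320,350),interpolation=cv2.INTER_CUBIC)
cv2.imwrite("pics/g1.png",o)
```

```text
(no output)
```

View pics/g1.png

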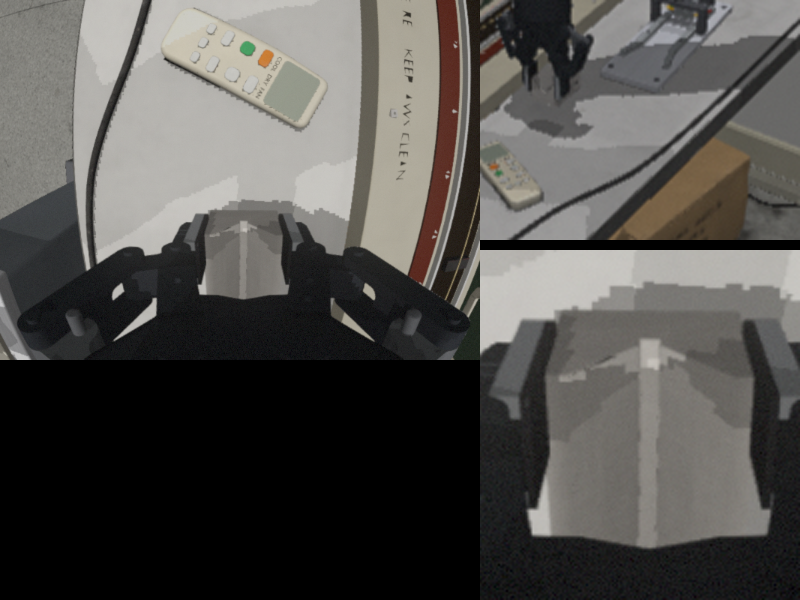

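The block is gripped at its rear end, V-up, and centred between the pads. The rear top edge is at crop y≈372, the rear bottom edge at y≈311 and the front end at y≈540. I'll check the sag by fitting the block pose in the tool frame.

Run:
```python
from h import *
from scipy.optimize import least_squares
i=vision.camera_info("wrist"); p,R=T()
m=lambda x,y:((x-480+.5)/2-.5+240,(y-250+.5)/2-.5+250)
px=np.array([m(*a) for a in [(548,378),(755,378),(556,311),(743,311),(530,536),(770,536)]])
L=np.array([[-20.5,30,34],[20.5,30,34],[-20.5,30,0],[20.5,30,0],[-20.5,-30,34],[20.5,-30,34]])/1000
def f(v,n=6):
    Rb=Ro.from_euler('xz',[v[3],v[4]]); X=Rb.apply(L)+v[:3]; return (proj(i,X,True)-px)[:n].ravel()
for n in (6,4):
    r=least_squares(f,[p[0],p[1]-.025,p[2]-.02,0,.09],args=(n,),x_scale=[.01,.01,.01,.1,.1]); 
    print(n,(r.x[:3]-p).round(4),np.degrees(r.x[3:]).round(2),r.fun.reshape(-1,2).round(1).tolist())
print(p,(R.as_matrix()).round(3).tolist(), proj(i,L,True).shape)
```

```text
6 [ 0.0018 -0.0246 -0.0443] [14.78  5.2 ] [[1.7, 2.3], [-2.8, 2.4], [5.3, -10.1], [-4.3, -10.0], [20.8, 8.0], [-20.5, 8.1]]
4 [ 0.0021 -0.0272 -0.0282] [1.46 5.27] [[-2.3, 0.1], [1.4, 0.1], [3.4, -0.1], [-2.3, -0.1]]
[0.48967696 0.33120908 0.08428015] [[-0.091, 0.996, -0.002], [0.996, 0.091, -0.001], [-0.001, -0.002, -1.0]] (6, 2)
```

Run:
```python
from h import *
s=plan([.4758,.1469,.080],np.radians(5.8),8)
plan([.4758,.1469,.039],np.radians(5.8),4,s)
```

```text
[[-2.28, -0.38, 0.06], [-0.02, 0.01, -0.07]],[[-2.28, -0.39, 0.05], [-0.02, 0.01, -0.07]],[[-2.27, -0.39, 0.06], [-0.02, 0.01, -0.07]],[[-2.28, -0.39, 0.06], [-0.02, 0.01, -0.07]],[[-2.28, -0.39, 0.05], [-0.02, 0.01, -0.07]],[[-2.27, -0.4, 0.05], [-0.02, 0.01, -0.07]],[[-2.28, -0.4, 0.06], [-0.02, 0.01, -0.07]],[[-2.27, -0.4, 0.05], [-0.02, 0.01, -0.07]],
[[-0.0, -0.0, 1.03], [0.01, -0.0, -0.0]],[[-0.0, -0.0, 1.02], [0.01, -0.0, -0.0]],[[-0.0, -0.0, 1.03], [0.01, -0.0, -0.0]],[[-0.01, 0.0, 1.02], [0.01, -0.0, -0.0]],
```

Call:
{"name": "move_arm", "arguments": {
  "series": [
    [[-1.2, -0.2, 0.05], [0, 0, -0.07]],
    [[-2.3, -0.4, 0.05], [0, 0, -0.07]],
    [[-2.6, -0.45, 0.05], [0, 0, -0.07]],
    [[-2.8, -0.45, 0.05], [0, 0, -0.07]],
    [[-2.8, -0.45, 0.05], [0, 0, -0.07]],
    [[-2.6, -0.45, 0.05], [0, 0, -0.07]],
    [[-2.4, -0.45, 0.05], [0, 0, -0.07]],
    [[-1.5, -0.28, 0.05], [0, 0, -0.07]]
  ]
}}

```text
t: 6.05
ee_pos: [0.4755, 0.1451, 0.0811]
ee_rot: [-0.0, 0.671, 0.741, -0.001]
ft_force: [0.2, -0.2, -5.6]
finger_gap: 0.0382
gripper_force: 81.1
```

Call:
{"name": "move_arm", "arguments": {
  "series": [
    [[0, 0, 0.5], [0, 0, 0]],
    [[0, 0, 1], [0, 0, 0]],
    [[0, 0, 1], [0, 0, 0]],
    [[0, 0, 1], [0, 0, 0]],
    [[0, 0, 0.4], [0, 0, 0]],
    [[0, 0, 0], [0, 0, 0]],
    [[0, 0, 0], [0, 0, 0]]
  ]
}}

```text
t: 6.75
ee_pos: [0.4767, 0.1479, 0.0424]
ee_rot: [-0.0, 0.67, 0.742, -0.0]
ft_force: [0.2, 0.1, -5.0]
finger_gap: 0.0384
gripper_force: 81.1
```

Call:
{"name": "move_arm", "arguments": {
  "series": [
    [[0, 0, 0.2], [0, 0, 0]],
    [[0, 0, 0.2], [0, 0, 0]],
    [[0, 0, 0], [0, 0, 0]]
  ]
}}

```text
t: 7.05
ee_pos: [0.4766, 0.1476, 0.0385]
ee_rot: [-0.0, 0.671, 0.742, 0.0]
ft_force: [0.3, -0.6, -5.7]
finger_gap: 0.0386
gripper_force: 81.1
```

Call:
{"name": "move_arm", "arguments": {
  "series": [
    [[0, 0, 0.2], [0, 0, 0]],
    [[0, 0, 0], [0, 0, 0]]
  ]
}}

```text
t: 7.25
ee_pos: [0.4766, 0.1475, 0.0363]
ee_rot: [-0.0, 0.671, 0.742, -0.0]
ft_force: [0.9, 1.2, -5.5]
finger_gap: 0.0382
gripper_force: 81.1
```

Call:
{"name": "move_arm", "arguments": {
  "series": [
    [[0, 0, 0.1], [0, 0, 0]],
    [[0, 0, 0.1], [0, 0, 0]],
    [[0, 0, 0], [0, 0, 0]]
  ]
}}

```text
t: 7.55
ee_pos: [0.4766, 0.1475, 0.0344]
ee_rot: [-0.0, 0.671, 0.742, -0.0]
ft_force: [-0.2, 0.2, -5.1]
finger_gap: 0.038
gripper_force: 81.1
```

Call:
{"name": "move_arm", "arguments": {
  "series": [
    [[0, 0, 0.1], [0, 0, 0]],
    [[0, 0, 0], [0, 0, 0]]
  ]
}}

```text
t: 7.75
ee_pos: [0.4768, 0.1477, 0.0337]
ee_rot: [0.0, 0.671, 0.742, 0.0]
ft_force: [-0.9, -0.4, -4.9]
finger_gap: 0.0384
gripper_force: 81.3
```

Call:
{"name": "move_arm", "arguments": {
  "series": [
    [[0, 0, 0.1], [0, 0, 0]],
    [[0, 0, 0], [0, 0, 0]]
  ]
}}

```text
t: 7.95
ee_pos: [0.4768, 0.1477, 0.0336]
ee_rot: [0.0, 0.671, 0.742, 0.0]
ft_force: [-3.2, -0.7, 4.4]
finger_gap: 0.0383
gripper_force: 82.3
```

Call:
{"name": "move_arm", "arguments": {
  "series": [
    [[0, 0, 0.1], [0, 0, 0]],
    [[0, 0, 0], [0, 0, 0]]
  ]
}}

```text
t: 8.15
ee_pos: [0.4768, 0.1477, 0.0335]
ee_rot: [0.0, 0.671, 0.742, 0.0]
ft_force: [-6.2, -1.0, 11.5]
finger_gap: 0.0384
gripper_force: 83.3
```

Run:
```python
from h import *
t=cv2.cvtColor(vision.camera("top"),cv2.COLOR_RGB2BGR); w=cv2.cvtColor(vision.camera("wrist"),cv2.COLOR_RGB2BGR); s=cv2.cvtColor(vision.camera("scene"),cv2.COLOR_RGB2BGR)
for n,x in zip("tws",(t,w,s)): cv2.imwrite(f"pics/p1{n}.png",x)
o=np.zeros((600,800,3),np.uint8)
o[:280,:480]=cv2.resize(t[205:275,270:390],(480,280),interpolation=cv2.INTER_CUBIC)
o[290:600,:480]=cv2.resize(s[210:288,270:390],(480,310),interpolation=cv2.INTER_CUBIC)
o[:400,490:790]=cv2.resize(w[230:430,245:395],(300,400),interpolation=cv2.INTER_CUBIC)
cv2.imwrite("pics/p1.png",o)
```

```text
(no output)
```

View pics/p1.png

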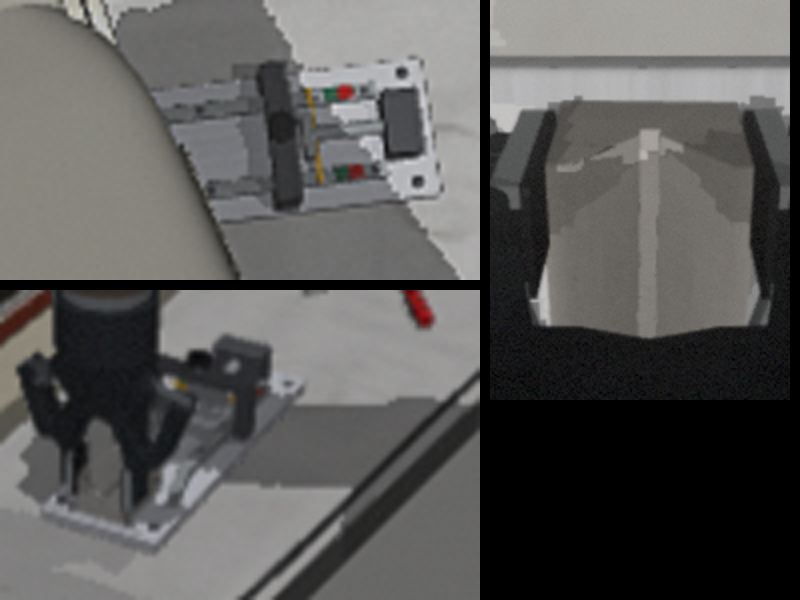

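The block stands V-up on the bed behind the flare. In the wrist crop, the bed's rear edge at y≈60 is parallel to the block's rear edge at y≈103. The pointer is unpressed. I'll briefly release and regrip so the block sits flat.

Call:
{"name": "move_arm", "arguments": {
  "series": [
    [[0, 0, -0.15], [0, 0, 0]],
    [[0, 0, 0], [0, 0, 0]],
    [[0, 0, 0], [0, 0, 0]],
    [[0, 0, 0], [0, 0, 0]]
  ],
  "jaw": 0.7
}}

```text
t: 8.7
ee_pos: [0.4769, 0.1476, 0.033]
ee_rot: [0.0, 0.671, 0.742, 0.0]
ft_force: [0.6, -0.9, -0.5]
finger_gap: 0.0598
gripper_force: 0.0
```

Call:
{"name": "move_arm", "arguments": {
  "series": [
    [[0, 0, 0], [0, 0, 0]],
    [[0, 0, 0], [0, 0, 0]],
    [[0, 0, 0], [0, 0, 0]],
    [[0, 0, 0], [0, 0, 0]],
    [[0, 0, 0], [0, 0, 0]],
    [[0, 0, 0], [0, 0, 0]],
    [[0, 0, 0], [0, 0, 0]]
  ],
  "jaw": 0,
  "grip_force": 60
}}

```text
t: 9.4
ee_pos: [0.4769, 0.1477, 0.0331]
ee_rot: [0.0, 0.67, 0.742, 0.0]
ft_force: [0.2, -0.1, 2.2]
finger_gap: 0.0386
gripper_force: 61.2
```

Call:
{"name": "move_arm", "arguments": {
  "series": [
    [[-0.3, -0.05, 0], [0, 0, 0]],
    [[-0.5, -0.05, 0], [0, 0, 0]],
    [[-0.5, 0, 0], [0, 0, 0]],
    [[-0.5, 0, 0], [0, 0, 0]],
    [[-0.5, 0, 0], [0, 0, 0]],
    [[-0.5, 0, 0], [0, 0, 0]],
    [[-0.3, 0, 0], [0, 0, 0]]
  ]
}}

```text
t: 10.1
ee_pos: [0.4789, 0.1163, 0.0331]
ee_rot: [-0.0, 0.671, 0.742, 0.0]
ft_force: [-1.4, 5.4, 2.7]
finger_gap: 0.0386
gripper_force: 61.4
```

Call:
{"name": "move_arm", "arguments": {
  "series": [
    [[-0.5, 0, 0], [0, 0, 0]],
    [[-0.5, 0, 0], [0, 0, 0]],
    [[-0.5, 0, 0], [0, 0, 0]],
    [[-0.5, 0, 0], [0, 0, 0]],
    [[-0.5, 0, 0], [0, 0, 0]],
    [[-0.3, 0, 0], [0, 0, 0]]
  ]
}}

```text
t: 10.7
ee_pos: [0.4817, 0.0886, 0.0331]
ee_rot: [-0.0, 0.671, 0.742, 0.0]
ft_force: [-0.4, 5.4, 3.8]
finger_gap: 0.0388
gripper_force: 61.4
```

Call:
{"name": "move_arm", "arguments": {
  "series": [
    [[-0.5, 0, 0], [0, 0, 0]],
    [[-0.5, 0, 0], [0, 0, 0]],
    [[-0.5, 0, 0], [0, 0, 0]],
    [[-0.5, 0, 0], [0, 0, 0]],
    [[-0.5, 0, 0], [0, 0, 0]],
    [[-0.5, 0, 0], [0, 0, 0]],
    [[-0.5, 0, 0], [0, 0, 0]],
    [[-0.3, 0, 0], [0, 0, 0]]
  ]
}}

```text
t: 11.5
ee_pos: [0.4854, 0.0509, 0.0332]
ee_rot: [-0.0, 0.671, 0.742, 0.0]
ft_force: [-0.4, 5.2, 4.3]
finger_gap: 0.0386
gripper_force: 61.5
```

Call:
{"name": "move_arm", "arguments": {
  "series": [
    [[0, 0, 0], [0, 0, 0]],
    [[0, 0, 0], [0, 0, 0]]
  ]
}}

```text
t: 11.7
ee_pos: [0.4854, 0.0505, 0.0331]
ee_rot: [0.0, 0.671, 0.742, -0.0]
ft_force: [0.0, 3.7, 5.3]
finger_gap: 0.0387
gripper_force: 61.5
```

Call:
{"name": "move_arm", "arguments": {
  "series": [
    [[-0.4, 0, -0.03], [0, 0, 0]],
    [[-0.4, 0, 0], [0, 0, 0]],
    [[-0.2, 0, 0], [0, 0, 0]],
    [[0, 0, 0], [0, 0, 0]]
  ]
}}

```text
t: 12.1
ee_pos: [0.4863, 0.0404, 0.0331]
ee_rot: [0.0, 0.671, 0.742, -0.0]
ft_force: [-1.0, 2.8, 3.2]
finger_gap: 0.0388
gripper_force: 61.2
```

Call:
{"name": "move_arm", "arguments": {
  "series": [
    [[-0.2, 0, 0], [0, 0, 0]],
    [[-0.2, 0, 0], [0, 0, 0]],
    [[0, 0, 0], [0, 0, 0]]
  ]
}}

```text
t: 12.4
ee_pos: [0.4867, 0.0367, 0.0331]
ee_rot: [0.0, 0.671, 0.742, -0.0]
ft_force: [0.4, 3.0, 1.7]
finger_gap: 0.0388
gripper_force: 61.2
```

Call:
{"name": "move_arm", "arguments": {
  "series": [
    [[-0.2, 0, 0], [0, 0, 0]],
    [[-0.2, 0, 0], [0, 0, 0]],
    [[0, 0, 0], [0, 0, 0]]
  ]
}}

```text
t: 12.7
ee_pos: [0.4871, 0.033, 0.0332]
ee_rot: [-0.0, 0.671, 0.742, -0.0]
ft_force: [-0.6, 4.0, 1.5]
finger_gap: 0.0387
gripper_force: 61.1
```

Call:
{"name": "move_arm", "arguments": {
  "series": [
    [[-0.2, 0, 0], [0, 0, 0]],
    [[-0.2, 0, 0], [0, 0, 0]],
    [[0, 0, 0], [0, 0, 0]]
  ]
}}

```text
t: 13.0
ee_pos: [0.4874, 0.0298, 0.0332]
ee_rot: [-0.001, 0.67, 0.742, 0.0]
ft_force: [-0.7, 6.1, 1.8]
finger_gap: 0.0388
gripper_force: 61.1
```

Call:
{"name": "move_arm", "arguments": {
  "series": [
    [[-0.2, 0, 0], [0, 0, 0]],
    [[-0.2, 0, 0], [0, 0, 0]],
    [[0, 0, 0], [0, 0, 0]]
  ]
}}

```text
t: 13.3
ee_pos: [0.4876, 0.0266, 0.0332]
ee_rot: [-0.002, 0.67, 0.742, 0.001]
ft_force: [-1.2, 8.9, 2.6]
finger_gap: 0.0389
gripper_force: 61.2
```

Run:
```python
from h import *
t=cv2.cvtColor(vision.camera("top"),cv2.COLOR_RGB2BGR); s=cv2.cvtColor(vision.camera("scene"),cv2.COLOR_RGB2BGR); w=cv2.cvtColor(vision.camera("wrist"),cv2.COLOR_RGB2BGR)
o=np.zeros((600,800,3),np.uint8)
o[:280,:480]=cv2.resize(t[205:275,270:390],(480,280),interpolation=cv2.INTER_CUBIC)
o[290:600,:480]=cv2.resize(s[210:288,270:390],(480,310),interpolation=cv2.INTER_CUBIC)
o[:400,490:790]=cv2.resize(w[230:430,245:395],(300,400),interpolation=cv2.INTER_CUBIC)
cv2.imwrite("pics/p2.png",o)
```

```text
(no output)
```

View pics/p2.png

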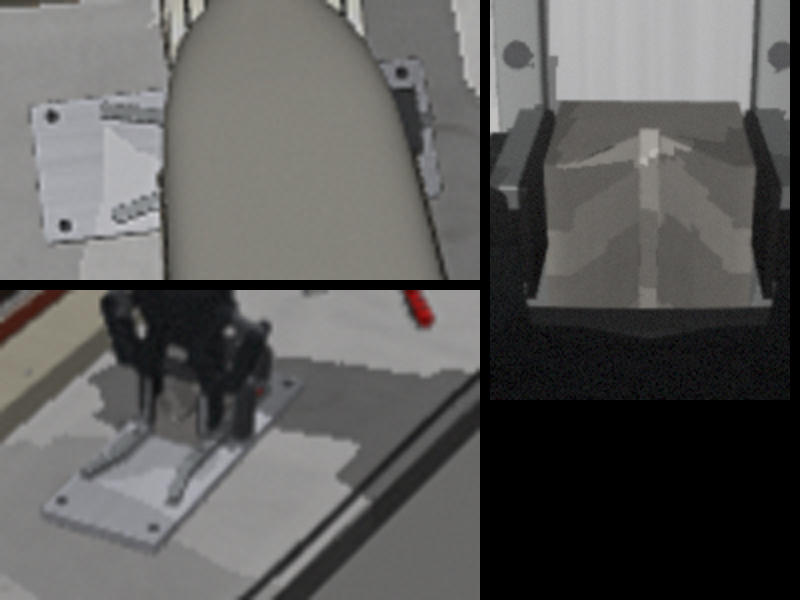

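The pointer is hidden by the arm. The wrist crop does show the block's rear bottom edge (y≈103) and the bridge's front edge (y≈306). From these I can work out the plunger travel, since rear-to-bridge distance = 36 mm − travel.

```bash
cat > meas.py <<'E'
from h import *
i=vision.camera_info("wrist"); p,R=T(); w=vision.camera("wrist").astype(float).mean(2)
uy=np.array([-np.sin(np.radians(5.8)),np.cos(np.radians(5.8))])
def edge(c0,c1,r0,r1,sg):
    g=np.diff(cv2.GaussianBlur(w,(1,3),0)[r0:r1+1,c0:c1].mean(1))*sg; k=int(g.argmax())
    if 0<k<len(g)-1: a,b,c=g[k-1:k+2]; k+=.5*(a-c)/(a-2*b+c)
    return r0+k+.5
fy=lambda u,v,z:(onz(i,u,v,z,True)[:2]-p[:2])@uy*1000
for c0,c1 in [(285,310),(330,355)]:
    u=(c0+c1-1)/2; vb=edge(c0,c1,273,290,-1); vr=edge(c0,c1,375,392,-1)
    print(c0,vb,vr,"rear",fy(u,vb,.012).round(2),"bridge",fy(u,vr,.051).round(2),"p",(36-(fy(u,vb,.012)-fy(u,vr,.051))).round(2))
s=bot.read_state(); print(s["ft_force"],p)
E
python3 meas.py
```

```text
285 279.77178257394087 383.5006031363088 rear 5.4 bridge -22.71 p 7.89
330 280.18412570507655 383.7491297284753 rear 5.24 bridge -22.75 p 8.02
[-0.77874431  8.59470404  1.31118917] [0.48760868 0.02663365 0.03314348]
```

Call:
{"name": "move_arm", "arguments": {
  "series": [
    [[-0.2, 0, 0], [0, 0, 0]],
    [[-0.2, 0, 0], [0, 0, 0]],
    [[-0.2, 0, 0], [0, 0, 0]],
    [[0, 0, 0], [0, 0, 0]],
    [[0, 0, 0], [0, 0, 0]]
  ]
}}

```text
t: 14.0
ee_pos: [0.488, 0.0219, 0.0332]
ee_rot: [-0.002, 0.67, 0.743, 0.002]
ft_force: [-2.5, 13.0, 2.5]
finger_gap: 0.0385
gripper_force: 61.3
```

```bash
python3 meas.py
```

```text
285 279.6063004345127 375.5 rear 5.5 bridge -18.92 p 11.58
330 280.224753073977 375.5 rear 5.26 bridge -18.82 p 11.92
[-0.9918384  13.10620197  3.08383743] [0.48804834 0.02193258 0.0331967 ]
```

Call:
{"name": "move_arm", "arguments": {
  "series": [
    [[-0.15, 0, 0], [0, 0, 0]],
    [[-0.12, 0, 0], [0, 0, 0]],
    [[0, 0, 0], [0, 0, 0]],
    [[0, 0, 0], [0, 0, 0]],
    [[0, 0, 0], [0, 0, 0]]
  ]
}}

```text
t: 14.55
ee_pos: [0.4882, 0.02, 0.0333]
ee_rot: [-0.003, 0.669, 0.743, 0.002]
ft_force: [-1.4, 14.4, 3.4]
finger_gap: 0.0388
gripper_force: 61.4
```

```bash
sed -i 's/375,392/345,392/' meas.py; python3 meas.py
python3 - <<'E'
from h import *
t=cv2.cvtColor(vision.camera("top"),cv2.COLOR_RGB2BGR); s=cv2.cvtColor(vision.camera("scene"),cv2.COLOR_RGB2BGR); w=cv2.cvtColor(vision.camera("wrist"),cv2.COLOR_RGB2BGR)
o=np.zeros((600,800,3),np.uint8)
o[:310,:480]=cv2.resize(s[210:288,270:390],(480,310),interpolation=cv2.INTER_CUBIC)
o[320:600,:480]=cv2.resize(t[205:275,270:390],(480,280),interpolation=cv2.INTER_CUBIC)
o[:400,490:790]=cv2.resize(w[230:430,245:395],(300,400),interpolation=cv2.INTER_CUBIC)
cv2.imwrite("pics/p3.png",o)
E
```

```text
285 279.6208277703605 369.37505699954403 rear 5.49 bridge -16.11 p 14.4
330 280.2142278070531 369.5522162162162 rear 5.28 bridge -16.09 p 14.63
[-1.75593961 13.32933123  3.15623945] [0.48822713 0.02000956 0.03325893]
```

View pics/p3.png

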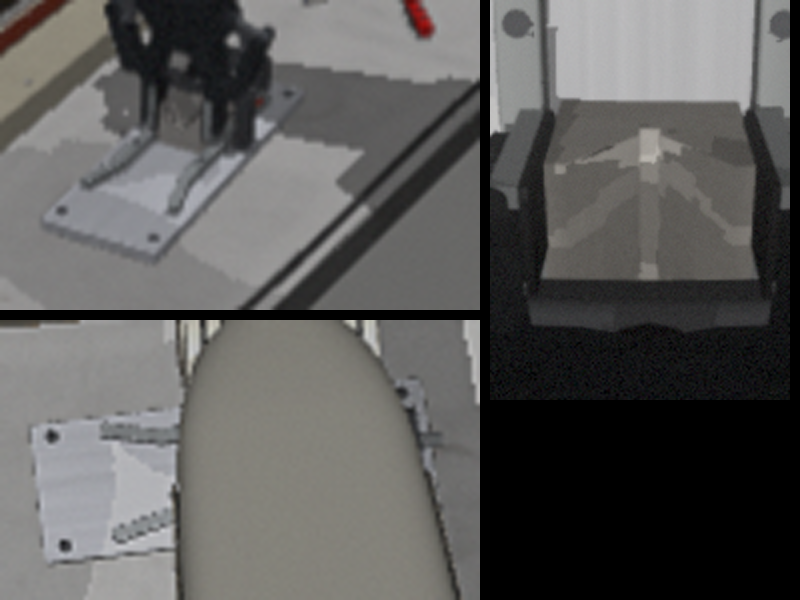

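The bridge edge has moved to y≈280 in the wrist crop. The block sits square between the rails, and travel is about 14.5 mm, which is mid-green. I'll let it settle briefly and then hand in.

Call:
{"name": "move_arm", "arguments": {
  "series": [
    [[0, 0, 0], [0, 0, 0]],
    [[0, 0, 0], [0, 0, 0]],
    [[0, 0, 0], [0, 0, 0]],
    [[0, 0, 0], [0, 0, 0]]
  ]
}}

```text
t: 15.15
ee_pos: [0.4882, 0.02, 0.0332]
ee_rot: [-0.003, 0.669, 0.743, 0.002]
ft_force: [-2.4, 14.4, 3.0]
finger_gap: 0.0385
gripper_force: 61.4
```

```bash
python3 meas.py; python3 -c "
from bench import job_done
print(job_done())"
```

```text
285 279.6374337845792 369.34582942830366 rear 5.49 bridge -16.09 p 14.42
330 280.2294153348169 369.5481289206143 rear 5.28 bridge -16.07 p 14.64
[-1.59402851 13.39262611  3.11871642] [0.48821493 0.01999554 0.0332285 ]
the job is handed in; nothing more can be done
None
```

I handed the job in with the V-block V-up on the bed, gripped at about 61 N and pressed on the stop at about 14.5 mm (roughly 11.6 N, in the green band); the arm hid the pointer, so that travel is measured from the wrist camera, and no verdict came back.

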